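# Close the yellow paint tube, then clear the painting board

## Task

The yellow jug is decorated, so pack up the painting board: take the yellow-capped dip rod from the rack, stand it in the open yellow paint tube and push it down, against the stiff plug inside, until it is fully home with its cap resting on the tube's rim. Only once the paint is closed, sweep the two wood offcuts off the board into the grey catch bin along its edge. Leave the red and green rods, the mug and the roll of tape where they are.

Things in the scene. Friction and masses are not known exactly. Their poses are not given: they have to be found in the camera images.
- rod_yellow: Dip rod: white rod 9 mm in diameter, 85 mm long, under a yellow cylindrical cap 26 mm in diameter and 45 mm tall; 130 mm long in all, 60 g. Origin at the lower tip of the rod, z up along it. It hangs upright in one of the rack's three holes (any of them), the cap's underside resting on the rack plate
- rod_yellow_shoulder (a point): centre of the underside of the yellow cap, 85 mm above the rod's tip; z along the rod
- rod_yellow_top (a point): centre of the flat top of the yellow cap, 130 mm above the rod's tip
- rack: Fixed aluminium drip rack, 220 x 70 mm (x, y), 106 mm high: a plate 12 mm thick, its top face 106 mm above the table, with three 14 mm holes at x = -75, 0 and 75 mm on its middle line, on two end walls. Origin under its centre at the table, x along the row of holes
- tube_yellow: Yellow paint tube, open at the top, fixed upright on a dark steel foot 70 mm in diameter; 32 mm outside diameter, flaring to 40 mm at the rim, 108 mm high. The bore is 12 mm in diameter, flaring to 20 mm over the last 8 mm at the rim. Origin under its centre at the table, z up. The similar red tube is already closed with its own red cap and its place may be swapped with the yellow one
- tube_yellow_mouth (a point): centre of the yellow tube's rim, 108 mm above the table; z up. Fully home, the yellow cap's underside is here
- plug (a joint): black plug in the yellow tube's bore, m pushed down from 50 mm below the rim (starts between 0 and 0.008). The rod's tip pushes it ahead of itself against about 6 N of friction; it stays where it is left; 0.035 when the rod is fully home
- board: Fixed painting board, dark top face 60 mm above the table, 320 mm (x, from -120 to 200 mm) by 200 mm (y, from -100 to 100 mm). Origin at the table; x along the edge where the bin hangs, y away from the bin. A yellow mug (68 mm wide, 72 mm tall) stands on it at x about 155 mm
- board_edge (a point): point on the top edge of the board above the bin, at the middle of the bin's length, 60 mm above the table; axes as the board's
- bin_floor (a point): centre of the inner floor (4 mm above the table) of the grey catch bin, fixed along the board's -y edge; 272 mm along the board's x by 140 mm across inside, its rim 45 mm above the table; the board's side closes it on the +y side. Axes as the board's
- offcut_a: loose light wood block, 72 x 42 x 30 mm (x, y, z), 60 g, flat on the board; origin at the centre of its underside
- offcut_b: loose stepped wood block, 64 x 46 mm (x, y), 34 mm high on the half towards its -x and 20 mm on the other, 60 g, flat on the board; origin at the centre of its underside
- offcut_a_mid (a point): middle of the plain offcut, 15 mm above its underside
- offcut_b_mid (a point): point 15 mm above the underside of the stepped offcut, at its centre
- rod_red: dip rod as the yellow one but with a red cap, hanging in the rack; leave it there. Origin at the rod's tip
- rod_green: dip rod as the yellow one but with a green cap, hanging in the rack; leave it there. Origin at the rod's tip
- tube_red: closed red paint tube with red cap, fixed, 153 mm tall on a foot 70 mm in diameter. Origin under its centre at the table
- mug: yellow enamel mug on the board, 68 mm wide, 72 mm tall, handle on one side; origin under its centre
- tape: roll of tape lying flat, 100 mm wide, 24 mm tall; origin under its centre
Not all that is in view belongs to the job. What is shaped like the tube_yellow but white is not meant.

How it is judged:
By the outcome, as a careful person would: the job done as asked, in the order asked, and still so for the second after the job is handed in, with the robot touching nothing.
It also fails if it takes over 67 s, if anything falls off the work surface, if the arm or the gripper's body presses on something with over 40 N, if the wrist force passes 120 N, or if a joint passes its speed limit or range.

## Robot

A 7-joint arm with a two-finger parallel gripper is mounted at the origin on the work surface. World frame = base frame: x ahead of the robot, y to its left, z up, the work surface at z = 0. Lengths are in m, angles in rad, forces in N, time in s.
With the tool pointing down it reaches from about 0.425 to 0.8 m from the base axis. Payload 8.3 kg.
Tool frame: the origin (TCP) lies midway between the tips of the shut fingers; the grasp point (between the pads) lies 19 mm behind it; z points along the fingers, y is the line along which they close (so a half turn about z gives the same grasp; the last joint's range is limited). The gripper opens to 85 mm and grips with 20 to 120 N. Pads are 22 mm wide; open, the fingers measure 114 mm over their backs; the gripper's body (76 mm by 85 mm) begins 54 mm behind the grasp point. The pads swing forward as they close: fully open they stand 13 mm farther back than shut.
Start: joints at [1.079, 0.383, 0.016, 1.37, -0.006, 1.388, -0.046], TCP at [0.26, -0.568, 0.202] pointing down, gripper open.
Joint ranges: [-2.95, 2.95], [-0.25, 2.06], [-1.52, 1.56], [0.18, 2.33], [-1.44, 4.58], [0.02, 2.06], [-3.01, 3.01]. Speed limits (rad/s): [2.39, 2.39, 3.01, 3.01, 3.14, 3.14, 3.14].

## Interface

Orientations are given as a unit quaternion [x, y, z, w].
In Python, from station import arm, capture gives the robot as it stands.
- The arm moves only by the tool jog_arm, never from a script. Its argument "steps" is a list of rows, each a list of 6 numbers: the shift along the world's x, y, z scaled (see below), then the turn, a rotation vector about the world's x, y, z scaled (see below). In form: [[x, y, z, rx, ry, rz], ...]. A call has exactly 8 rows; each row shifts and turns the commanded pose from where the row before left it; what a row does not reach is not made up. The controller multiplies each number of a shift by 0.3 m and each number of a turn by 1.5 rad. A row lasts 1/8 s, in which the tool goes at most 62.5 mm and 10.7 degrees, less where a joint would pass 70% of its speed; a pose out of reach is approached as far as the arm can. A call with a number of a shift or a turn outside -1 to 1 is refused whole. A call with a gripper value outside its range is refused whole. "jaw" is the opening, from -1 (shut) to 1 (fully open), set as the call begins (left out, the last holds). The fingers move at their own pace and stop on an object; "grip_force" is the grip in N (left out, the last holds). Time passes only in rows, so rows that do not move let the fingers close, or fill a call up. It gives the time, the measured TCP pose, the force, the opening and the grip force at its end, in the units of the state.
- arm.get_state(): the state, without advancing time (a new reading comes with each control period).
- capture(name): name is "scene" or "top" or "wrist"; returns a dict with "color" (480x640x3 uint8, blue, green, red), "mtx" (3x3 intrinsics, pixels), "dist_coeffs" ([k1, k2, p1, p2, k3] as OpenCV has them; the pictures are not rectified), "camera_from_world" (4x4, takes a point from world to camera coordinates). Camera axes: x right, y down, z forward; pixel columns grow to the right and rows downward; lengths in m; the calibration is good to about 2 mm. A picture is of the moment at which its call begins. There is no depth.
- arm.job_done(): hands the job in; it is judged then, once.
The state is a dict: "time": time; "joints": joint angles; "joint_velocities": joint speeds; "joint_efforts": joint torques, N m; "eef_pos": TCP position; "ee_rot": TCP orientation; "contact_force": force on the tool from outside, world axes, zero at the start; "ft_torque": the same for the moment, N m; "opening": opening from 0.0 (shut) to 1.0 (fully open); "finger_force": force on a finger pad.
Only numpy, scipy, OpenCV 4.12 (cv2) and the standard library are available. Lean on these libraries where they do the work, as an engineer would, in place of code of your own. Each camera call takes 0.05 s, during which the arm holds its last target. There are 200 camera calls.

## Working session

There is one attempt and no reset: what is moved stays moved. The work goes in short steps, Python scripts to look and compute and a tool call to move; the robot and the scene stay as the last step left them, time stands still between calls to the robot, and variables do not carry over. Pictures are saved under pics/ and viewed, at most 10 in all, crops included, and the job is handed in when it is done.

Besides the shell and the picture viewer there is one more tool, called after "Call:" by a JSON object that holds its "op" and its "data", one argument or row to a line. jog_arm: Moves the arm, as the interface text tells. Its arguments: {"type":"object","properties":{"steps":{"type":"array"},"jaw":{"type":"number"},"grip_force":{"type":"number"}},"required":["steps"]}

```bash
ls; mkdir -p pics; cat > h.py <<'E'
import numpy as np, cv2
from station import arm, capture
def shot(n, f=None):
    c=capture(n)
    if f: cv2.imwrite('pics/'+f,c['color'])
    return c
def ray(c,px):
    p=cv2.undistortPoints(np.array([[px]],float),c['mtx'],c['dist_coeffs'])[0,0]
    M=c['camera_from_world'];R=M[:3,:3];o=-R.T@M[:3,3]
    return o,R.T@np.array([p[0],p[1],1])
def onz(c,px,z):
    o,d=ray(c,px);return o+d*(z-o[2])/d[2]
def proj(c,P):
    M=c['camera_from_world'];r=cv2.Rodrigues(M[:3,:3])[0]
    return cv2.projectPoints(np.array(P,float).reshape(-1,1,3),r,M[:3,3],c['mtx'],np.array(c['dist_coeffs'],float))[0].reshape(-1,2)
E
python3 - <<'E'
from h import *
for n in('top','scene'):
    c=shot(n,n+'0.png');o,d=ray(c,(320,240));print(n,o.round(3),d.round(2),c['mtx'][0,0])
s=arm.get_state();print(s)
E
```

```text
pics
top [0.372 0.011 1.155] [ 0.12 -0.   -0.99] 485.8327207031635
scene [1.383 0.079 0.694] [-0.83 -0.08 -0.54] 473.8473227183686
{'time': 0.1, 'joints': array([ 1.07911505,  0.3841366 ,  0.01637351,  1.3710532 , -0.00631676,
        1.38819166, -0.04650958]), 'joint_velocities': array([-0.00027252, -0.0017396 ,  0.00086824, -0.00253213, -0.00109949,
        0.00034358,  0.00086247]), 'joint_efforts': array([ 3.98455115e-03, -6.29127002e+01,  8.47929250e-01, -3.72751093e+01,
        1.67404662e-02,  1.03893995e-02, -3.81990299e-05]), 'eef_pos': array([ 0.25968237, -0.56794341,  0.20078791]), 'ee_rot': array([ 9.77100299e-01,  2.12777461e-01, -1.88597830e-04, -8.49460158e-04]), 'contact_force': array([ 1.0023241 ,  0.54127952, -0.18640012]), 'ft_torque': array([ 0.03182512,  0.01813291, -0.00053513]), 'finger_force': 0.0, 'opening': 0.995688927528257}
```

View pics/top0.png

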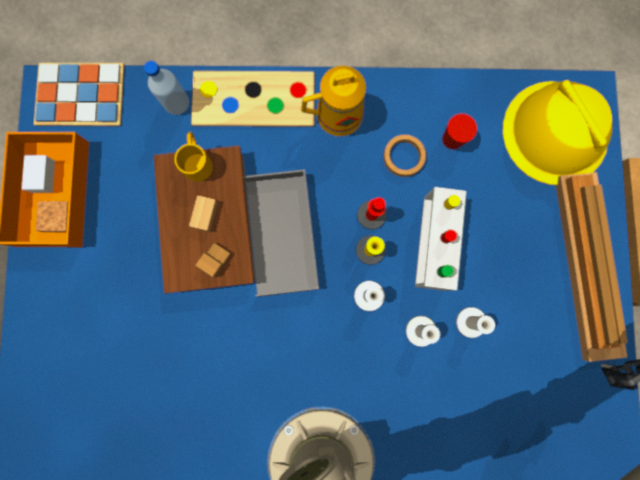

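View pics/scene0.png

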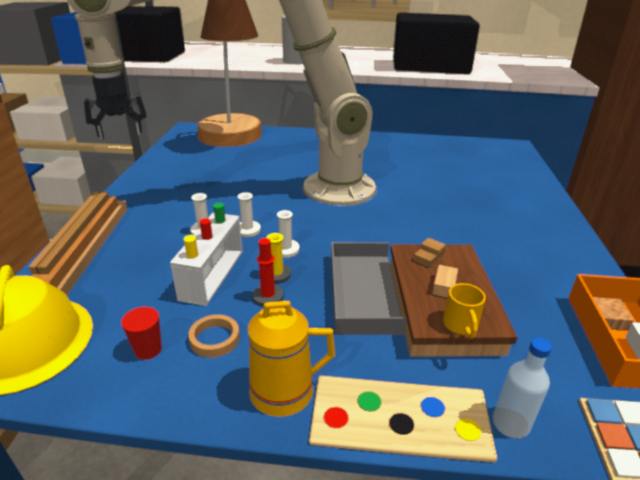

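The top view shows the rods at about yellow (454,202), red (450,237) and green (447,271). The open yellow tube is at (375,246), and the offcuts are at (203,213) and (213,260) with the bin to their right (-y). Next I measure these points.

```bash
cat > m.py <<'E'
from h import *
T=capture('top');S=capture('scene')
def blob(c,seed,box,lo,hi):
    hsv=cv2.cvtColor(c['color'],cv2.COLOR_BGR2HSV);x,y=seed
    m=cv2.inRange(hsv,lo,hi);k=np.zeros_like(m);k[y-box:y+box,x-box:x+box]=255
    cs=cv2.findContours(m&k,cv2.RETR_EXTERNAL,cv2.CHAIN_APPROX_NONE)[0]
    return max(cs,key=cv2.contourArea)
Y=((20,120,60),(35,255,255));G=((40,100,30),(85,255,255))
def tri(pa,pb):
    (o,d),(p,e)=ray(T,pa),ray(S,pb);A=np.c_[d,-e];t=np.linalg.lstsq(A,p-o,rcond=None)[0]
    a,b=o+d*t[0],p+e*t[1];return ((a+b)/2).round(4),np.linalg.norm(a-b).round(4)
for n,s,q,col,z in(('rodY',(454,202),(191,246),Y,.1285),('rodG',(447,271),(219,213),G,.1285),('tubeY',(375,246),(276,240),Y,.1)):
    a=blob(T,s,16,*col);b=blob(S,q,22,*col)
    ma,mb=cv2.minEnclosingCircle(a),cv2.boundingRect(b)
    ca=a[:,0].mean(0);M=cv2.moments(b);cb=(M['m10']/M['m00'],M['m01']/M['m00'])
    M=cv2.moments(a);cc=(M['m10']/M['m00'],M['m01']/M['m00'])
    print(n,ma,cc,mb,cv2.contourArea(a),tri(cc,cb),onz(T,cc,z).round(4))
# offcuts + board corners
hsv=cv2.cvtColor(T['color'],cv2.COLOR_BGR2HSV)
for n,s in(('a',(203,213)),('b',(213,260))):
    c=blob(T,s,25,(8,60,130),(25,200,255));r=cv2.minAreaRect(c);print(n,cv2.contourArea(c),[onz(T,p,.085).round(3)[:2].tolist() for p in cv2.boxPoints(r)],onz(T,r[0],.085).round(3))
for p in((155,154),(241,147),(255,284),(163,292)):print('board',p,onz(T,p,.06).round(4))
for p in((304,171),(318,290),(258,295)):print('bin',p,onz(T,p,.045).round(4))
for n,c,(x,y,w,h) in(('T',T,(340,170,150,130)),('S',S,(160,190,140,120))):
    cv2.imwrite(f'pics/c{n}.png',cv2.resize(c['color'][y:y+h,x:x+w],None,fx=5,fy=4.6,interpolation=2))
cv2.imwrite('pics/cB.png',cv2.resize(T['color'][130:310,140:330],None,fx=4,fy=3.3,interpolation=2))
E
python3 m.py
```

```text
rodY ((451.76922607421875, 202.07691955566406), 8.301025390625) (451.90909090909093, 201.63053613053611) (184, 235, 14, 23) 143.0 (array([ 0.5779, -0.2788,  0.1311]), np.float64(0.002)) [ 0.5782 -0.2785  0.1285]
rodG ((445.375, 270.875), 7.675140857696533) (445.52026143790846, 270.9281045751634) (213, 203, 12, 20) 127.5 (array([ 0.4284, -0.2605,  0.1323]), np.float64(0.002)) [ 0.4284 -0.2605  0.1285]
tubeY ((373.8787841796875, 246.81817626953125), 10.818961143493652) (373.8983739837398, 246.2380952380952) (267, 233, 16, 29) 287.0 (array([ 0.485 , -0.1135,  0.0863]), np.float64(0.0001)) [ 0.4835 -0.1118  0.1   ]
a 672.5 [[0.529, 0.307], [0.604, 0.292], [0.591, 0.24], [0.516, 0.256]] [0.56  0.274 0.085]
b 998.0 [[0.4, 0.297], [0.502, 0.296], [0.499, 0.206], [0.397, 0.208]] [0.449 0.252 0.085]
board (155, 154) [0.7001 0.3884 0.06  ]
board (241, 147) [0.718  0.1901 0.06  ]
board (255, 284) [0.4015 0.1513 0.06  ]
board (163, 292) [0.383  0.3563 0.06  ]
bin (304, 171) [0.6657 0.044  0.045 ]
bin (318, 290) [0.3888 0.01   0.045 ]
bin (258, 295) [0.3771 0.1459 0.045 ]
```

View pics/cT.png

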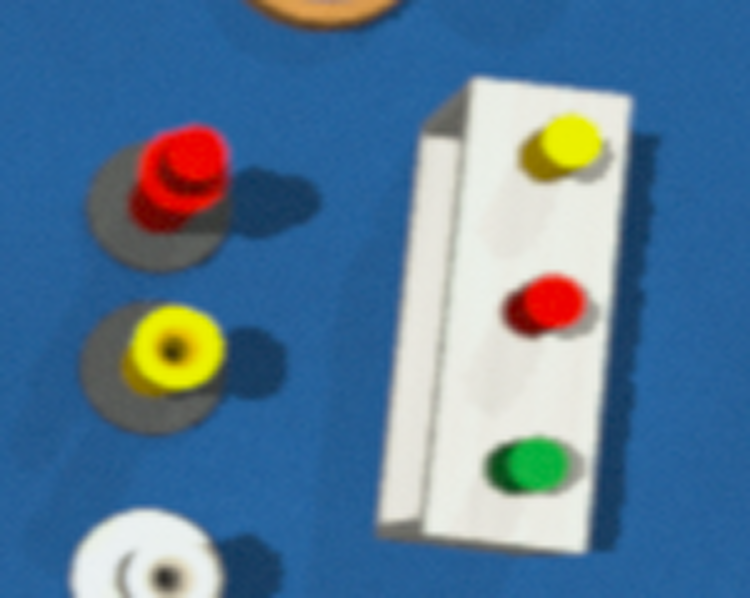

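View pics/cB.png

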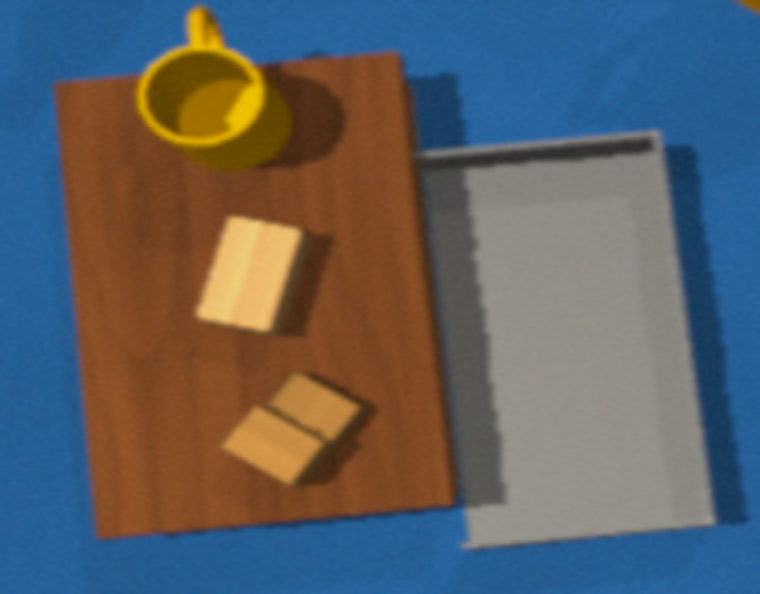

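In the crops, the cap tops are at about yellow (454.2,200.9) and green (447.4,271.1). The yellow mouth is at (374.6,246.1). Both offcuts lie in the middle of the board, clear of the mug. I now convert the pixels to points.

```bash
python3 - <<'E'
from h import *
c=capture('top')
for n,p,z in(('Ytop',(454.2,200.9),.151),('Rtop',(450.8,236.1),.151),('Gtop',(447.4,271.1),.151),('mouth',(374.6,246.1),.108),('mouth rim',(374.9,246.0),.108),('Rtube',(378.8,204.8),.153),('a',(202.5,212.7),.09),('b',(213,260),.085)):print(n,onz(c,p,z).round(4))
f=lambda x,y:(140+x/4,130+y/3.3)
for n,z,L in(('a',.09,((230,217),(303,228),(270,333),(197,318))),('bhi',.094,((262,405),(325,437),(293,486),(221,445))),('blo',.08,((300,373),(362,410),(325,437),(262,405)))):
  print(n,[onz(c,f(*p),z).round(3)[:2].tolist() for p in L])
E
```

```text
Ytop [ 0.5753 -0.2771  0.151 ]
Rtop [ 0.5002 -0.2677  0.151 ]
Gtop [ 0.4269 -0.2585  0.151 ]
mouth [ 0.483  -0.1124  0.108 ]
mouth rim [ 0.4832 -0.1131  0.108 ]
Rtube [ 0.5655 -0.1169  0.153 ]
a [0.5577 0.2668 0.09  ]
b [0.4532 0.2414 0.085 ]
a [[0.596, 0.279], [0.589, 0.238], [0.517, 0.254], [0.527, 0.295]]
bhi [[0.468, 0.256], [0.447, 0.221], [0.415, 0.238], [0.442, 0.278]]
blo [[0.491, 0.239], [0.466, 0.204], [0.448, 0.224], [0.47, 0.26]]
```

Call:
{"op": "jog_arm", "data": {
  "steps": [
    [0.132,0.121,0.021,0,0,-0.08],
    [0.132,0.121,0.021,0,0,-0.08],
    [0.132,0.121,0.021,0,0,-0.08],
    [0.132,0.121,0.021,0,0,-0.08],
    [0.132,0.121,0.021,0,0,0],
    [0.132,0.121,0.021,0,0,0],
    [0.132,0.121,0.021,0,0,0],
    [0.132,0.121,0.021,0,0,0]
  ],
  "jaw": 0.2
}}

```text
time: 1.25
eef_pos: [0.5777, -0.2768, 0.2523]
ee_rot: [1.0, -0.026, 0.0, 0.0]
contact_force: [1.0, -0.8, 0.6]
opening: 0.599
finger_force: 0.0
```

Call:
{"op": "jog_arm", "data": {
  "steps": [
    [0,0,0,0,0,0],
    [0,0,0,0,0,0],
    [0,0,0,0,0,0],
    [0,0,0,0,0,0],
    [0,0,0,0,0,0],
    [0,0,0,0,0,0],
    [0,0,0,0,0,0],
    [0,0,0,0,0,0]
  ]
}}

```text
time: 2.25
eef_pos: [0.5767, -0.278, 0.2521]
ee_rot: [1.0, -0.026, 0.0, -0.0]
contact_force: [-0.5, 0.7, 0.1]
opening: 0.602
finger_force: 0.0
```

```bash
python3 - <<'E'
from h import *
c=shot('wrist','w1.png');s=arm.get_state();print(s['eef_pos'],s['ee_rot'],s['joints'].round(2),s['contact_force'])
o,d=ray(c,(320,240));print(o,d)
for P in((.5756,-.2773,.151),(.5756,-.2773,.106)):print(proj(c,P))
E
```

```text
[ 0.57670651 -0.2779257   0.25204887] [ 9.99674645e-01 -2.55069168e-02  7.79340807e-06 -4.49532664e-05] [ 0.47  0.41 -0.11  1.23  0.04  1.51 -1.25] [ 0.73131162 -0.05991278 -0.2426771 ]
[ 0.65758088 -0.28264866  0.42469013] [-0.32985192  0.02034913 -0.9438752 ]
[[319.80101527 223.66479777]]
[[319.99617204 209.41514341]]
```

View pics/w1.png

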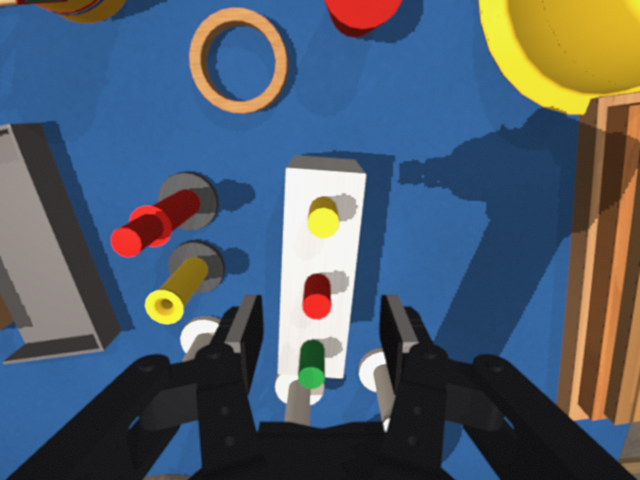

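The yellow cap top is at (324,224), against a predicted (320,224), so it agrees to about 2 mm. The open mouth is at (166,307). I descend and grip.

Call:
{"op": "jog_arm", "data": {
  "steps": [
    [-0.002,-0.002,-0.08,0,0,0],
    [0,0,-0.08,0,0,0],
    [0,0,-0.08,0,0,0],
    [0,0,-0.08,0,0,0],
    [0,0,-0.08,0,0,0],
    [0,0,-0.07,0,0,0],
    [0,0,0,0,0,0],
    [0,0,0,0,0,0]
  ]
}}

```text
time: 3.3
eef_pos: [0.5766, -0.2788, 0.1121]
ee_rot: [1.0, -0.026, 0.001, 0.0]
contact_force: [-0.4, -0.0, 0.2]
opening: 0.605
finger_force: 0.0
```

Call:
{"op": "jog_arm", "data": {
  "steps": [
    [0,0,0,0,0,0],
    [0,0,0,0,0,0],
    [0,0,0,0,0,0],
    [0,0,0,0,0,0],
    [0,0,0,0,0,0],
    [0,0,0,0,0,0],
    [0,0,0,0,0,0],
    [0,0,0,0,0,0]
  ],
  "jaw": -1,
  "grip_force": 80
}}

```text
time: 4.3
eef_pos: [0.5769, -0.279, 0.1127]
ee_rot: [1.0, -0.026, 0.001, 0.001]
contact_force: [-0.0, 0.6, 6.5]
opening: 0.259
finger_force: 78.2
```

```bash
python3 - <<'E'
from h import *
s=arm.get_state();print(s['eef_pos'],s['contact_force'],s['opening'],s['finger_force'],s['ft_torque'])
E
```

```text
[ 0.57689578 -0.27904512  0.11269086] [-1.92968080e-04  6.09040460e-01  6.48612998e+00] 0.25879465782048655 78.19161415100098 [0.00216502 0.11673099 0.00015167]
```

Call:
{"op": "jog_arm", "data": {
  "steps": [
    [0,0,0.03,0,0,0],
    [0,0,0.07,0,0,0],
    [0,0,0.1,0,0,0],
    [0,0,0.1,0,0,0],
    [0,0,0.1,0,0,0],
    [0,0,0.08,0,0,0],
    [0,0,0,0,0,0],
    [0,0,0,0,0,0]
  ]
}}

```text
time: 5.3
eef_pos: [0.5757, -0.2784, 0.2539]
ee_rot: [1.0, -0.026, -0.001, -0.0]
contact_force: [-0.1, -0.4, -0.7]
opening: 0.256
finger_force: 78.5
```

```bash
cat > t.py <<'E'
from h import *
import sys
W=capture('wrist');T=capture('top');S=capture('scene')
s=arm.get_state();print(s['eef_pos'],s['contact_force'],s['opening'],s['ee_rot'].round(4))
cv2.imwrite('pics/'+sys.argv[1],np.hstack([cv2.resize(W['color'],(400,300)),cv2.resize(S['color'][130:310,140:380],(400,300))]))
E
python3 t.py w2.png; python3 - <<'E'
from h import *
W=capture('wrist')
hsv=cv2.cvtColor(W['color'],cv2.COLOR_BGR2HSV);m=cv2.inRange(hsv,(20,120,60),(35,255,255));m[:, 225:]=0;m[:255]=0;m[345:]=0
c=max(cv2.findContours(m,0,1)[0],key=cv2.contourArea);x0,y0,w,h=cv2.boundingRect(c);print(x0,y0,w,h)
dark=cv2.inRange(hsv,(0,0,0),(40,255,110))
print(proj(W,[(.483,-.1128,.108)]),onz(W,(166,307),.108))
cv2.imwrite('pics/w2c.png',cv2.resize(W['color'][y0-10:y0+h+10,x0-10:x0+w+10],None,fx=5,fy=5));print(x0-10,y0-10)
E
```

```text
[ 0.57552311 -0.27831232  0.25358626] [-0.33675445  0.5567489  -0.78669056] 0.2541137955693885 [ 9.997e-01 -2.550e-02 -1.100e-03 -5.000e-04]
146 256 62 66
[[161.06071023 305.62442767]] [ 0.48122805 -0.11753768  0.108     ]
136 246
```

View pics/w2.png

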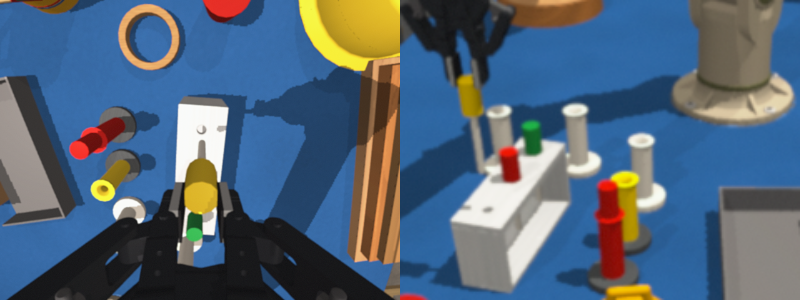

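The rod is held upright, out of the rack with its tip at about 0.162. I move it over the mouth.

Call:
{"op": "jog_arm", "data": {
  "steps": [
    [-0.052,0.091,0,0,0,0],
    [-0.052,0.091,0,0,0,0],
    [-0.052,0.091,0,0,0,0],
    [-0.052,0.091,0,0,0,0],
    [-0.052,0.091,0,0,0,0],
    [-0.052,0.091,0,0,0,0],
    [0,0,-0.05,0,0,0],
    [0,0,-0.06,0,0,0]
  ]
}}

```text
time: 6.5
eef_pos: [0.4825, -0.1152, 0.2213]
ee_rot: [1.0, -0.026, 0.0, 0.0]
contact_force: [-0.1, 0.2, -1.1]
opening: 0.257
finger_force: 78.5
```

```bash
python3 - <<'E'
from h import *
W=capture('wrist');S=capture('scene')
s=arm.get_state();p=s['eef_pos'];print(p,s['contact_force'],s['ee_rot'].round(4))
def crop(c,P,w,h,sz):
    u=proj(c,[P])[0].astype(int);x,y=max(0,min(640-w,u[0]-w//2)),max(0,min(480-h,u[1]-h//2));print((x,y),proj(c,[P,(P[0],P[1],.108)]))
    return cv2.resize(c['color'][y:y+h,x:x+w],sz,interpolation=2)
P=(p[0],p[1],.125)
cv2.imwrite('pics/w3.png',np.hstack([crop(W,P,160,160,(400,400)),crop(S,P,80,80,(400,400))]))
E
```

```text
[ 0.48110166 -0.11528388  0.21938021] [-1.17904233  0.85923995 -0.31213223] [ 9.997e-01 -2.600e-02 -2.200e-03 -3.000e-04]
(np.int64(240), np.int64(145)) [[320.65027149 225.7977207 ]
 [320.67463705 219.74516261]]
(np.int64(235), np.int64(190)) [[275.04813246 230.08555989]
 [275.33280983 236.37870762]]
```

View pics/w3.png

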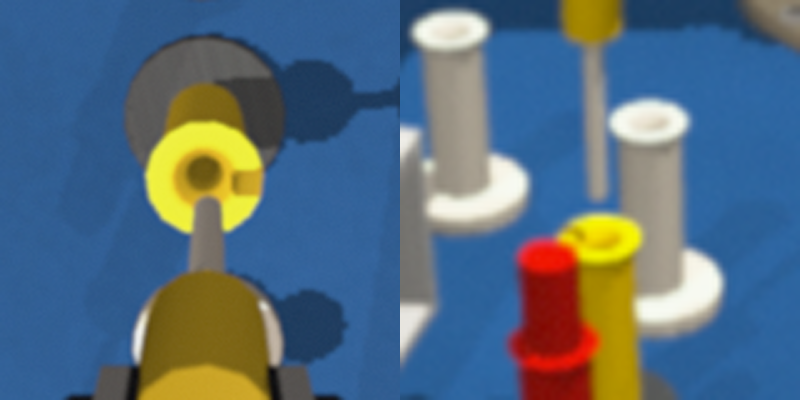

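The wrist crop puts the tip at (208,209), about 20 mm above the mouth, which is centred at (204,177). That means about +4.5 mm in x and +1.4 mm in y. The scene crop agrees in y. I correct and start inserting.

Call:
{"op": "jog_arm", "data": {
  "steps": [
    [0.015,0.005,0,0,0,0],
    [0,0,0,0,0,0],
    [0,0,-0.03,0,0,0],
    [0,0,-0.03,0,0,0],
    [0,0,-0.03,0,0,0],
    [0,0,-0.03,0,0,0],
    [0,0,0,0,0,0],
    [0,0,0,0,0,0]
  ]
}}

```text
time: 7.6
eef_pos: [0.487, -0.1133, 0.1862]
ee_rot: [1.0, -0.026, 0.0, 0.0]
contact_force: [0.2, 0.2, -1.5]
opening: 0.258
finger_force: 78.6
```

```bash
cat > s.py <<'E'
from h import *
s=arm.get_state();print(s['eef_pos'].round(4),s['contact_force'].round(1),s['ft_torque'].round(2),s['ee_rot'].round(4),s['opening'])
S=capture('scene')
cv2.imwrite('pics/last.png',cv2.resize(S['color'][180:300,220:340],(500,500),interpolation=2))
E
python3 s.py
```

```text
[ 0.487  -0.1133  0.1862] [ 0.2  0.2 -1.5] [-0.04  0.03  0.04] [ 0.9997 -0.0256  0.      0.    ] 0.2582103539996723
```

Call:
{"op": "jog_arm", "data": {
  "steps": [
    [0,0,-0.02,0,0,0],
    [0,0,-0.02,0,0,0],
    [0,0,-0.02,0,0,0],
    [0,0,-0.02,0,0,0],
    [0,0,-0.02,0,0,0],
    [0,0,-0.02,0,0,0],
    [0,0,0,0,0,0],
    [0,0,0,0,0,0]
  ]
}}

```text
time: 8.65
eef_pos: [0.487, -0.1134, 0.1501]
ee_rot: [1.0, -0.026, 0.0, -0.0]
contact_force: [-0.5, 0.1, -0.9]
opening: 0.255
finger_force: 78.6
```

```bash
python3 s.py
```

```text
[ 0.487  -0.1134  0.1501] [-0.5  0.1 -0.9] [-0.18  0.16  0.05] [ 0.9997 -0.0256  0.     -0.    ] 0.25488042121442156
```

View pics/last.png

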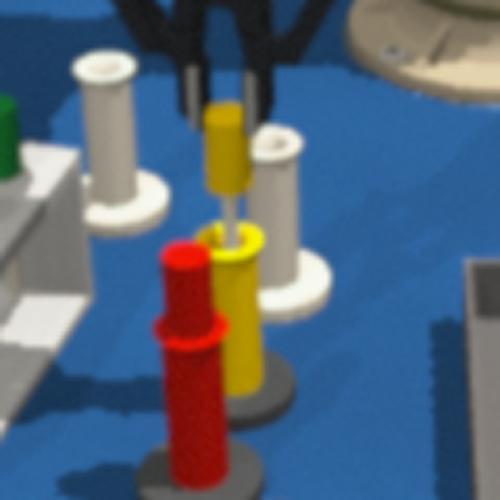

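The rod is inside the bore and no lateral force shows. I keep pushing.

Call:
{"op": "jog_arm", "data": {
  "steps": [
    [0,0,-0.015,0,0,0],
    [0,0,-0.015,0,0,0],
    [0,0,-0.015,0,0,0],
    [0,0,-0.015,0,0,0],
    [0,0,-0.015,0,0,0],
    [0,0,-0.015,0,0,0],
    [0,0,0,0,0,0],
    [0,0,0,0,0,0]
  ]
}}

```text
time: 9.7
eef_pos: [0.4874, -0.1138, 0.1236]
ee_rot: [1.0, -0.026, 0.001, 0.0]
contact_force: [-1.7, -2.2, 5.4]
opening: 0.262
finger_force: 79.2
```

```bash
python3 s.py
```

```text
[ 0.4874 -0.1138  0.1236] [-1.7 -2.2  5.4] [-0.61  0.25 -0.05] [ 9.997e-01 -2.580e-02  7.000e-04  3.000e-04] 0.2624258691299576
```

Call:
{"op": "jog_arm", "data": {
  "steps": [
    [0,0,-0.01,0,0,0],
    [0,0,-0.01,0,0,0],
    [0,0,-0.006,0,0,0],
    [0,0,-0.006,0,0,0],
    [0,0,0,0,0,0],
    [0,0,0,0,0,0],
    [0,0,0,0,0,0],
    [0,0,0,0,0,0]
  ]
}}

```text
time: 10.75
eef_pos: [0.4873, -0.1139, 0.1147]
ee_rot: [1.0, -0.026, 0.001, 0.0]
contact_force: [-3.9, -3.1, 11.7]
opening: 0.259
finger_force: 80.2
```

```bash
python3 s.py
```

```text
[ 0.4873 -0.1139  0.1147] [-3.9 -3.1 11.7] [-0.58  1.05 -0.01] [ 9.997e-01 -2.580e-02  7.000e-04  4.000e-04] 0.2586249944822813
```

Call:
{"op": "jog_arm", "data": {
  "steps": [
    [-0.003,-0.002,-0.003,0,0,0],
    [0,0,-0.003,0,0,0],
    [0,0,-0.003,0,0,0],
    [0,0,-0.003,0,0,0],
    [0,0,0,0,0,0],
    [0,0,0,0,0,0],
    [0,0,0,0,0,0],
    [0,0,0,0,0,0]
  ]
}}

```text
time: 11.8
eef_pos: [0.4882, -0.1141, 0.1144]
ee_rot: [1.0, -0.026, 0.003, 0.001]
contact_force: [-11.4, 0.5, 35.2]
opening: 0.257
finger_force: 82.7
```

```bash
python3 s.py
```

```text
[ 0.4882 -0.1141  0.1144] [-11.4   0.5  35.2] [0.15 2.55 0.05] [ 9.997e-01 -2.550e-02  2.900e-03  6.000e-04] 0.2569479405225311
```

View pics/last.png

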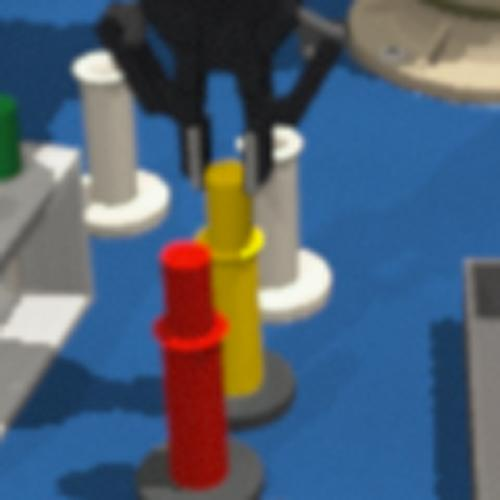

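The force rose to 35 N with no further travel, and the picture shows the cap on the rim, so the rod is home. I relax the push, then release.

Call:
{"op": "jog_arm", "data": {
  "steps": [
    [0,0,0.004,0,0,0],
    [0,0,0.004,0,0,0],
    [0,0,0,0,0,0],
    [0,0,0,0,0,0],
    [0,0,0,0,0,0],
    [0,0,0,0,0,0],
    [0,0,0,0,0,0],
    [0,0,0,0,0,0]
  ]
}}

```text
time: 12.85
eef_pos: [0.4876, -0.114, 0.1146]
ee_rot: [1.0, -0.025, 0.002, 0.0]
contact_force: [-4.3, -0.8, 17.9]
opening: 0.261
finger_force: 80.5
```

Call:
{"op": "jog_arm", "data": {
  "steps": [
    [0,0,0,0,0,0],
    [0,0,0,0,0,0],
    [0,0,0,0,0,0],
    [0,0,0,0,0,0],
    [0,0,0.04,0,0,0],
    [0,0,0.1,0,0,0],
    [0,0,0.15,0,0,0],
    [0,0,0.15,0,0,0]
  ],
  "jaw": 0.0
}}

```text
time: 13.85
eef_pos: [0.4859, -0.1138, 0.2465]
ee_rot: [1.0, -0.026, 0.0, 0.0]
contact_force: [-0.2, -0.2, 0.5]
opening: 0.501
finger_force: 0.0
```

```bash
python3 s.py; python3 - <<'E'
from h import *
T=capture('top');S=capture('scene')
cv2.imwrite('pics/rel.png',np.hstack([cv2.resize(S['color'][180:300,220:340],(400,400),interpolation=2),cv2.resize(T['color'][160:300,340:480],(400,400),interpolation=2)]))
E
```

```text
[ 0.4859 -0.1138  0.2465] [-0.2 -0.2  0.5] [ 0.04 -0.02  0.03] [ 9.997e-01 -2.550e-02  3.000e-04  0.000e+00] 0.5012143710765953
```

View pics/rel.png

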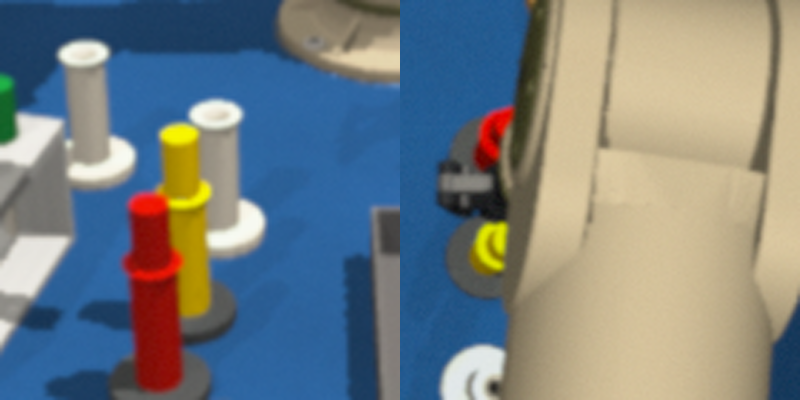

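The cap sits squarely on the yellow rim (180,190), the rod stands upright and its red neighbour is untouched. I have now viewed 10 pictures, so from here I use numbers only. I move behind offcut a with the fingers set along the board's x.

Call:
{"op": "jog_arm", "data": {
  "steps": [
    [0.013,0.092,0,0,0,0.073],
    [0.013,0.092,0,0,0,0.073],
    [0.013,0.092,0,0,0,0.073],
    [0.013,0.092,0,0,0,0.073],
    [0.013,0.092,0,0,0,0.073],
    [0.013,0.092,0,0,0,0.073],
    [0.013,0.092,0,0,0,0.073],
    [0.013,0.092,0,0,0,0.073]
  ],
  "jaw": -0.3
}}

```text
time: 15.0
eef_pos: [0.5169, 0.1077, 0.2435]
ee_rot: [0.915, 0.402, -0.001, -0.0]
contact_force: [0.0, 0.6, -0.2]
opening: 0.351
finger_force: 0.0
```

Call:
{"op": "jog_arm", "data": {
  "steps": [
    [0.013,0.092,0,0,0,0.073],
    [0.013,0.092,0,0,0,0.073],
    [0.013,0.092,0,0,0,0.073],
    [0.013,0.092,0,0,0,0.073],
    [0.013,0.092,0,0,0,0.073],
    [0.013,0.092,0,0,0,0.073],
    [0.013,0.092,0,0,0,0.073],
    [0.013,0.092,0,0,0,0.073]
  ]
}}

```text
time: 16.0
eef_pos: [0.5482, 0.3283, 0.2433]
ee_rot: [0.658, 0.753, -0.001, -0.0]
contact_force: [0.1, 0.0, 1.6]
opening: 0.352
finger_force: 0.0
```

```bash
cat > o.py <<'E'
from h import *
from scipy.spatial.transform import Rotation as Ro
s=arm.get_state();print(s['eef_pos'].round(4),s['contact_force'].round(1),s['opening'].round(3),'closing dir',Ro.from_quat(s['ee_rot']).apply([0,1,0]).round(3),s['joints'].round(2))
ex=np.array([.9925,.122]);ey=np.array([-.122,.9925]);O=np.array([.5084,.2652])
def b(c,px,z): q=onz(c,px,z)[:2]-O;return (q@ex).round(3),(q@ey).round(3)
for n in('wrist','top','scene'):
    c=capture(n);hsv=cv2.cvtColor(c['color'],cv2.COLOR_BGR2HSV)
    m=cv2.inRange(hsv,(8,60,130),(19,185,255));m=cv2.morphologyEx(m,2,np.ones((3,3)))
    for k in cv2.findContours(m,0,1)[0]:
        a=cv2.contourArea(k)
        if a<60: continue
        r=cv2.minAreaRect(k);p=b(c,r[0],.085);q=b(c,r[0],.03)
        if -.16<p[0]<.2 and -.27<p[1]<.12: print(n,int(a),np.round(r[0]),np.round(r[1]),'board frame @.085',p,'@.03',q)
E
python3 o.py
```

```text
Traceback (most recent call last):
  File "o.py", line 3, in <module>
    s=arm.get_state();print(s['eef_pos'].round(4),s['contact_force'].round(1),s['opening'].round(3),'closing dir',Ro.from_quat(s['ee_rot']).apply([0,1,0]).round(3),s['joints'].round(2))
                                                                              ^^^^^^^^^^^^^^^^^^
AttributeError: 'float' object has no attribute 'round'
```

```bash
sed -i "s/s\['opening'\].round(3)/round(s['opening'],3)/" o.py; python3 o.py
```

```text
[0.5482 0.3283 0.2433] [0.1 0.  1.6] 0.352 closing dir [ 0.991  0.133 -0.002] [-0.18  0.47 -0.63  1.23  0.27  1.53 -0.63]
wrist 1161 [212. 323.] [70. 19.] board frame @.085 (np.float64(-0.069), np.float64(-0.07)) @.03 (np.float64(-0.088), np.float64(-0.105))
wrist 1362 [412. 320.] [87. 32.] board frame @.085 (np.float64(0.143), np.float64(-0.064)) @.03 (np.float64(0.16), np.float64(-0.098))
wrist 197 [264. 261.] [ 8. 37.] board frame @.085 (np.float64(-0.01), np.float64(0.002)) @.03 (np.float64(-0.019), np.float64(-0.021))
wrist 182 [248. 250.] [ 7. 31.] board frame @.085 (np.float64(-0.026), np.float64(0.014)) @.03 (np.float64(-0.038), np.float64(-0.008))
wrist 3682 [220. 278.] [63. 96.] board frame @.085 (np.float64(-0.056), np.float64(-0.017)) @.03 (np.float64(-0.072), np.float64(-0.043))
wrist 145 [462. 232.] [11. 18.] board frame @.085 (np.float64(0.182), np.float64(0.035)) @.03 (np.float64(0.205), np.float64(0.017))
wrist 84 [452. 221.] [ 4. 27.] board frame @.085 (np.float64(0.171), np.float64(0.045)) @.03 (np.float64(0.191), np.float64(0.029))
wrist 24150 [317. 227.] [323. 14
[... 474 characters left out ...]
.068), np.float64(0.027))
scene 316 [418. 320.] [35. 14.] board frame @.085 (np.float64(0.182), np.float64(-0.09)) @.03 (np.float64(0.122), np.float64(-0.072))
scene 130 [424. 254.] [21.  8.] board frame @.085 (np.float64(-0.037), np.float64(-0.035)) @.03 (np.float64(-0.117), np.float64(-0.012))
scene 827 [448. 270.] [24. 51.] board frame @.085 (np.float64(0.024), np.float64(0.005)) @.03 (np.float64(-0.05), np.float64(0.032))
scene 823 [486. 290.] [102.  14.] board frame @.085 (np.float64(0.093), np.float64(0.069)) @.03 (np.float64(0.026), np.float64(0.102))
scene 141 [433. 244.] [21.  9.] board frame @.085 (np.float64(-0.078), np.float64(-0.004)) @.03 (np.float64(-0.161), np.float64(0.022))
```

Positions agree with the first measurement: a at board (0.048,-0.004) and b at (-0.056,-0.017). The TCP is at board (0.047,0.058). I descend behind a.

Call:
{"op": "jog_arm", "data": {
  "steps": [
    [0,0,-0.1,0,0,0],
    [0,0,-0.12,0,0,0],
    [0,0,-0.12,0,0,0],
    [0,0,-0.12,0,0,0],
    [0,0,-0.07,0,0,0],
    [0,0,-0.04,0,0,0],
    [0,0,-0.015,0,0,0],
    [0,0,0,0,0,0]
  ]
}}

```text
time: 17.15
eef_pos: [0.5488, 0.3276, 0.0694]
ee_rot: [0.66, 0.751, 0.0, 0.0]
contact_force: [0.1, -0.6, -0.2]
opening: 0.352
finger_force: 0.0
```

Call:
{"op": "jog_arm", "data": {
  "steps": [
    [0.005,-0.04,0,0,0,0],
    [0.005,-0.04,0,0,0,0],
    [0.005,-0.04,0,0,0,0],
    [0.005,-0.04,0,0,0,0],
    [0.005,-0.04,0,0,0,0],
    [0.005,-0.04,0,0,0,0],
    [0.005,-0.04,0,0,0,0],
    [0.005,-0.04,0,0,0,0]
  ]
}}

```text
time: 18.15
eef_pos: [0.5606, 0.231, 0.0688]
ee_rot: [0.66, 0.752, 0.0, -0.0]
contact_force: [-0.4, 0.4, 0.3]
opening: 0.35
finger_force: 0.0
```

Call:
{"op": "jog_arm", "data": {
  "steps": [
    [0.005,-0.04,0,0,0,0],
    [0.005,-0.04,0,0,0,0],
    [0.005,-0.04,0,0,0,0],
    [0.005,-0.04,0,0,0,0],
    [0.005,-0.04,0,0,0,0],
    [0.005,-0.04,0,0,0,0],
    [0.005,-0.04,0,0,0,0],
    [0.005,-0.04,0,0,0,0]
  ]
}}

```text
time: 19.15
eef_pos: [0.5726, 0.1349, 0.0688]
ee_rot: [0.66, 0.752, 0.0, -0.0]
contact_force: [0.1, 0.4, 0.6]
opening: 0.349
finger_force: 0.0
```

Call:
{"op": "jog_arm", "data": {
  "steps": [
    [0,0,0.08,0,0,0],
    [0,0,0.15,0,0,0],
    [-0.04,0.05,0.15,0,0,0],
    [-0.08,0.12,0.1,0,0,0],
    [-0.1,0.13,0,0,0,0],
    [-0.1,0.13,0,0,0,0],
    [-0.08,0.1,0,0,0,0],
    [-0.04,0.06,0,0,0,0]
  ]
}}

```text
time: 20.15
eef_pos: [0.4387, 0.3145, 0.2131]
ee_rot: [0.658, 0.753, 0.0, -0.0]
contact_force: [0.2, -0.6, 0.8]
opening: 0.354
finger_force: 0.0
```

```bash
python3 o.py
```

```text
[0.4387 0.3145 0.2131] [ 0.2 -0.6  0.8] 0.354 closing dir [0.991 0.133 0.   ] [-0.08  0.27 -0.73  1.56  0.18  1.38 -0.69]
wrist 62 [352. 344.] [13.  7.] board frame @.085 (np.float64(-0.033), np.float64(-0.073)) @.03 (np.float64(-0.027), np.float64(-0.112))
wrist 261 [569. 376.] [ 4. 87.] board frame @.085 (np.float64(0.195), np.float64(-0.113)) @.03 (np.float64(0.243), np.float64(-0.159))
wrist 152 [278. 286.] [ 9. 18.] board frame @.085 (np.float64(-0.103), np.float64(-0.01)) @.03 (np.float64(-0.11), np.float64(-0.038))
wrist 158 [282. 273.] [10. 27.] board frame @.085 (np.float64(-0.099), np.float64(0.002)) @.03 (np.float64(-0.105), np.float64(-0.023))
wrist 2448 [326. 294.] [60. 49.] board frame @.085 (np.float64(-0.059), np.float64(-0.018)) @.03 (np.float64(-0.058), np.float64(-0.047))
wrist 37662 [436. 256.] [346. 189.] board frame @.085 (np.float64(0.039), np.float64(0.021)) @.03 (np.float64(0.059), np.float64(-0.001))
top 427 [199. 269.] [32. 36.] board frame @.085 (np.float64(-0.074), np.float64(0.015)) @.03 (np.float64(-0.069), np.float64(0.028))
top 86 [167. 230.] [12. 14.
[... 461 characters left out ...]
64(0.069), np.float64(0.029))
scene 78 [422. 323.] [25.  5.] board frame @.085 (np.float64(0.19), np.float64(-0.084)) @.03 (np.float64(0.131), np.float64(-0.065))
scene 224 [411. 308.] [58.  6.] board frame @.085 (np.float64(0.147), np.float64(-0.097)) @.03 (np.float64(0.084), np.float64(-0.079))
scene 698 [486. 290.] [101.  13.] board frame @.085 (np.float64(0.093), np.float64(0.07)) @.03 (np.float64(0.025), np.float64(0.102))
scene 717 [447. 270.] [23. 50.] board frame @.085 (np.float64(0.024), np.float64(0.004)) @.03 (np.float64(-0.05), np.float64(0.031))
scene 126 [434. 244.] [21.  8.] board frame @.085 (np.float64(-0.078), np.float64(-0.004)) @.03 (np.float64(-0.161), np.float64(0.022))
```

The top and scene blobs hint that a has not moved, which contradicts the sweep. I check by comparing numbers against the first images.

```bash
python3 - <<'E'
from h import *
for n in('top','scene'):
    c=capture(n);a=cv2.imread(f'pics/{n}0.png');d=cv2.absdiff(a,c['color']).max(2)
    boxes={'top':((185,195,220,232,'a'),(190,240,235,280,'b'),(262,180,310,290,'bin')),'scene':((432,262,460,300,'a'),(412,238,448,266,'b'),(335,250,392,325,'bin'))}[n]
    for x0,y0,x1,y1,t in boxes:
        k=d[y0:y1,x0:x1]>40;ys,xs=np.nonzero(k);print(n,t,k.mean().round(3),(xs.mean()+x0,ys.mean()+y0) if k.any() else '')
    if n=='top':
        for y in range(195,232,4):print([tuple(a[y,x].tolist())[::-1] for x in(196,203,210)],[tuple(c['color'][y,x].tolist())[::-1] for x in(196,203,210)])
s=arm.get_state();print(s['eef_pos'],s['time'])
E
```

```text
top a 0.0 
top b 0.249 (np.float64(224.5055679287305), np.float64(258.6057906458797))
top bin 0.367 (np.float64(289.54822073233623), np.float64(262.6776689014956))
[(129, 81, 45), (122, 73, 37), (119, 67, 31)] [(128, 80, 42), (122, 72, 36), (123, 70, 34)]
[(192, 144, 83), (236, 201, 119), (226, 176, 102)] [(193, 144, 82), (237, 203, 121), (228, 178, 104)]
[(231, 185, 109), (236, 197, 115), (237, 188, 110)] [(230, 184, 107), (237, 198, 116), (238, 191, 111)]
[(236, 190, 111), (237, 185, 108), (236, 191, 112)] [(236, 187, 108), (236, 183, 107), (236, 192, 111)]
[(237, 192, 112), (237, 186, 108), (233, 185, 109)] [(238, 194, 113), (237, 184, 107), (234, 186, 111)]
[(237, 196, 115), (237, 185, 107), (212, 160, 95)] [(237, 196, 115), (237, 185, 108), (210, 161, 94)]
[(235, 196, 115), (237, 186, 109), (148, 110, 65)] [(238, 199, 117), (237, 186, 109), (149, 109, 64)]
[(237, 202, 120), (237, 187, 110), (96, 69, 37)] [(237, 203, 120), (237, 188, 110), (100, 72, 44)]
[(220, 170, 99), (236, 186, 109), (81, 55, 32)] [(221, 171, 100), (238, 189, 111), (85, 58, 34)]
[(129, 74, 39), (114, 68, 29), (90, 55, 27)] [(127, 71, 32), (116, 71, 35), (86, 51, 25)]
scene a 0.0 
scene b 0.147 (np.float64(420.7837837837838), np.float64(251.9527027027027))
scene bin 0.263 (np.float64(355.65008880994674), np.float64(272.05683836589697))
[0.4414502  0.31148199 0.21265104] 20.4
```

```bash
python3 - <<'E'
from h import *
C={n:capture(n) for n in('top','scene','wrist')}
ex=np.array([.9925,.122]);ey=np.array([-.122,.9925]);O=np.array([.5084,.2652])
for n,c in C.items():
    print(n,'pred a,b',proj(c,[(.5577,.2668,.09),(.453,.241,.085)]).round(0).tolist())
    v=c['color'];m=((v[:,:,2]>185)&(v[:,:,2].astype(int)-v[:,:,0]>70)&(v[:,:,1]>120)&(v[:,:,1].astype(int)<v[:,:,2]*.87)).astype(np.uint8)
    for k in cv2.findContours(m,0,1)[0]:
        if cv2.contourArea(k)<60: continue
        r=cv2.minAreaRect(k);q=onz(c,r[0],.085);w=q[:2]-O
        if -.2<w@ex<.25 and -.3<w@ey<.15: print('  ',cv2.contourArea(k),np.round(r[0]),np.round(r[1]),q.round(3),'brd',(w@ex).round(3),(w@ey).round(3))
(o,d),(p,e)=ray(C['top'],(202.5,212.7)),ray(C['scene'],(447,275))
t=np.linalg.lstsq(np.c_[d,-e],p-o,rcond=None)[0];print('tri a',o+d*t[0],p+e*t[1])
for P in ((.41,.21),):pass
print(arm.get_state()['eef_pos'])
E
```

```text
top pred a,b [[202.0, 213.0], [213.0, 260.0]]
   196.5 [207. 264.] [19. 14.] [0.444 0.254 0.085] brd -0.065 -0.003
   539.0 [202. 213.] [19. 32.] [0.559 0.27  0.085] brd 0.051 -0.001
   726.0 [188. 156.] [35. 31.] [0.688 0.305 0.085] brd 0.183 0.018
scene pred a,b [[446.0, 275.0], [430.0, 249.0]]
   73.0 [474. 319.] [22.  5.] [0.686 0.306 0.085] brd 0.181 0.019
   987.0 [458. 287.] [58. 26.] [0.588 0.288 0.085] brd 0.082 0.013
   69.5 [433. 244.] [19.  6.] [0.43  0.252 0.085] brd -0.079 -0.004
wrist pred a,b [[444.0, 280.0], [325.0, 290.0]]
   1531.0 [323. 291.] [57. 47.] [0.451 0.24  0.085] brd -0.06 -0.018
   3221.0 [444. 279.] [80. 45.] [0.559 0.265 0.085] brd 0.051 -0.007
   4748.0 [584. 316.] [ 70. 204.] [0.706 0.244 0.085] brd 0.193 -0.045
tri a [0.55767395 0.2666717  0.09039508] [0.55772968 0.26784881 0.09068775]
[0.44150487 0.31139658 0.21257616]
```

Three cameras agree that a is still at (0.558,0.267) with its top at 0.0905, so the fingers passed over it. The picture at "home" fits this: the fingertips ended only about 11 mm below the cap top. The real tips are therefore about 27 mm behind the reported TCP at this opening. I go lower with force checks, doing b first because I am already behind it.

Call:
{"op": "jog_arm", "data": {
  "steps": [
    [0,0,-0.12,0,0,0],
    [0,0,-0.12,0,0,0],
    [0,0,-0.12,0,0,0],
    [0,0,-0.08,0,0,0],
    [0,0,-0.05,0,0,0],
    [0,0,-0.03,0,0,0],
    [0,0,-0.01,0,0,0],
    [0,0,0,0,0,0]
  ]
}}

```text
time: 21.55
eef_pos: [0.4408, 0.313, 0.0543]
ee_rot: [0.66, 0.752, 0.0, 0.0]
contact_force: [0.1, 0.9, -0.0]
opening: 0.353
finger_force: 0.0
```

Call:
{"op": "jog_arm", "data": {
  "steps": [
    [0,0,-0.01,0,0,0],
    [0,0,-0.01,0,0,0],
    [0,0,0,0,0,0],
    [0,0,-0.01,0,0,0],
    [0,0,0,0,0,0],
    [0,0,0,0,0,0],
    [0,0,0,0,0,0],
    [0,0,0,0,0,0]
  ]
}}

```text
time: 22.55
eef_pos: [0.4405, 0.3128, 0.0448]
ee_rot: [0.66, 0.752, 0.0, -0.0]
contact_force: [-0.8, -0.3, -0.2]
opening: 0.345
finger_force: 0.0
```

The TCP is 15 mm below the board top and there is no contact, which confirms the tip offset. I sweep b.

Call:
{"op": "jog_arm", "data": {
  "steps": [
    [0.005,-0.04,0,0,0,0],
    [0.005,-0.04,0,0,0,0],
    [0.005,-0.04,0,0,0,0],
    [0.005,-0.04,0,0,0,0],
    [0.005,-0.04,0,0,0,0],
    [0.005,-0.04,0,0,0,0],
    [0.005,-0.04,0,0,0,0],
    [0.005,-0.04,0,0,0,0]
  ]
}}

```text
time: 23.55
eef_pos: [0.4526, 0.2159, 0.0448]
ee_rot: [0.66, 0.752, 0.0, -0.0]
contact_force: [-0.1, -0.1, -0.6]
opening: 0.352
finger_force: 0.1
```

```bash
cat > o2.py <<'E'
from h import *
s=arm.get_state();print(s['eef_pos'].round(4),s['contact_force'].round(1))
ex=np.array([.9925,.122]);ey=np.array([-.122,.9925]);O=np.array([.5084,.2652])
w=s['eef_pos'][:2]-O;print('tcp brd',(w@ex).round(3),(w@ey).round(3))
for n in('top','scene','wrist'):
    c=capture(n);v=c['color'].astype(int);B,G,R=v[...,0],v[...,1],v[...,2]
    m=((R>150)&(R-B>60)&(G>95)&(G<R*.87)&(G>R*.6)).astype(np.uint8)
    for k in cv2.findContours(m,0,1)[0]:
        if cv2.contourArea(k)<(300 if n=='wrist' else 50): continue
        r=cv2.minAreaRect(k);o=[]
        for z in(.085,.03):
            w=onz(c,r[0],z)[:2]-O;o+=[(w@ex).round(3).item(),(w@ey).round(3).item()]
        if -.2<o[0]<.13 and -.3<o[1]<.15: print(n,cv2.contourArea(k),np.round(r[0]),np.round(r[1]),'@.085',o[:2],'@.03',o[2:])
E
python3 o2.py
```

```text
[0.4526 0.2159 0.0448] [-0.1 -0.1 -0.6]
tcp brd -0.061 -0.042
top 310.5 [203. 207.] [19. 22.] @.085 [0.062, -0.006] @.03 [0.074, 0.006]
scene 1270.5 [463. 293.] [75. 33.] @.085 [0.102, 0.019] @.03 [0.034, 0.047]
wrist 2440.5 [299. 368.] [45. 94.] @.085 [-0.072, -0.067] @.03 [-0.076, -0.112]
wrist 7290.5 [593. 229.] [143. 117.] @.085 [0.044, -0.002] @.03 [0.088, -0.019]
```

Call:
{"op": "jog_arm", "data": {
  "steps": [
    [0.005,-0.04,0,0,0,0],
    [0.005,-0.04,0,0,0,0],
    [0.005,-0.04,0,0,0,0],
    [0.005,-0.04,0,0,0,0],
    [0.005,-0.04,0,0,0,0],
    [0.005,-0.04,0,0,0,0],
    [0.005,-0.04,0,0,0,0],
    [0.005,-0.04,0,0,0,0]
  ]
}}

```text
time: 24.7
eef_pos: [0.4646, 0.1199, 0.0448]
ee_rot: [0.66, 0.752, -0.0, -0.0]
contact_force: [0.3, 1.0, -0.1]
opening: 0.349
finger_force: 0.0
```

Call:
{"op": "jog_arm", "data": {
  "steps": [
    [0,0,0.1,0,0,0],
    [0,0,0.15,0,0,0],
    [0,0,0.15,0,0,0],
    [0.05,0.1,0.1,0,0,0],
    [0.08,0.15,0,0,0,0],
    [0.08,0.16,0,0,0,0],
    [0.05,0.15,0,0,0,0],
    [0.02,0.08,0,0,0,0]
  ]
}}

```text
time: 25.7
eef_pos: [0.5484, 0.315, 0.194]
ee_rot: [0.659, 0.752, -0.0, -0.001]
contact_force: [-0.2, -0.5, -0.1]
opening: 0.349
finger_force: 0.0
```

```bash
python3 o2.py
```

```text
[0.5484 0.315  0.194 ] [-0.2 -0.5 -0.1]
tcp brd 0.046 0.045
top 471.5 [284. 259.] [27. 19.] @.085 [-0.073, -0.173] @.03 [-0.068, -0.17]
top 547.0 [202. 212.] [19. 33.] @.085 [0.051, -0.001] @.03 [0.062, 0.011]
scene 1265.0 [465. 294.] [77. 33.] @.085 [0.104, 0.021] @.03 [0.037, 0.049]
scene 251.5 [361. 262.] [27. 14.] @.085 [-0.005, -0.181] @.03 [-0.082, -0.171]
wrist 3746.0 [327. 280.] [88. 48.] @.085 [0.049, -0.006] @.03 [0.051, -0.032]
```

b is in the bin, at board (-0.07,-0.17). Now a.

Call:
{"op": "jog_arm", "data": {
  "steps": [
    [0,0.045,-0.05,0,0,0],
    [0,0,-0.12,0,0,0],
    [0,0,-0.12,0,0,0],
    [0,0,-0.1,0,0,0],
    [0,0,-0.06,0,0,0],
    [0,0,-0.03,0,0,0],
    [0,0,-0.015,0,0,0],
    [0,0,0,0,0,0]
  ]
}}

```text
time: 26.85
eef_pos: [0.5488, 0.3265, 0.0469]
ee_rot: [0.66, 0.752, 0.0, 0.0]
contact_force: [0.5, 0.5, -0.2]
opening: 0.35
finger_force: 0.0
```

Call:
{"op": "jog_arm", "data": {
  "steps": [
    [0.005,-0.04,0,0,0,0],
    [0.005,-0.04,0,0,0,0],
    [0.005,-0.04,0,0,0,0],
    [0.005,-0.04,0,0,0,0],
    [0.005,-0.04,0,0,0,0],
    [0.005,-0.04,0,0,0,0],
    [0.005,-0.04,0,0,0,0],
    [0.005,-0.04,0,0,0,0]
  ]
}}

```text
time: 27.85
eef_pos: [0.5606, 0.2294, 0.0463]
ee_rot: [0.66, 0.752, 0.0, -0.0]
contact_force: [0.0, 0.0, 1.4]
opening: 0.346
finger_force: 0.2
```

Call:
{"op": "jog_arm", "data": {
  "steps": [
    [0.005,-0.04,0,0,0,0],
    [0.005,-0.04,0,0,0,0],
    [0.005,-0.04,0,0,0,0],
    [0.005,-0.04,0,0,0,0],
    [0.005,-0.04,0,0,0,0],
    [0.005,-0.04,0,0,0,0],
    [0.005,-0.04,0,0,0,0],
    [0.005,-0.04,0,0,0,0]
  ]
}}

```text
time: 28.85
eef_pos: [0.5726, 0.1334, 0.0463]
ee_rot: [0.66, 0.752, 0.0, -0.0]
contact_force: [0.4, 0.6, -1.2]
opening: 0.352
finger_force: 0.0
```

Call:
{"op": "jog_arm", "data": {
  "steps": [
    [0,0,0.1,0,0,0],
    [0,0,0.15,0,0,0],
    [0,0,0.15,0,0,0],
    [0,0.1,0.1,0,0,0],
    [0,0.15,0.05,0,0,0],
    [0,0.15,0.05,0,0,0],
    [0,0.1,0,0,0,0],
    [0,0,0,0,0,0]
  ]
}}

```text
time: 29.85
eef_pos: [0.5711, 0.2873, 0.2261]
ee_rot: [0.658, 0.753, 0.0, -0.001]
contact_force: [-0.7, -0.2, 0.4]
opening: 0.349
finger_force: 0.0
```

```bash
python3 o2.py; python3 - <<'E'
from h import *
c=capture('scene');a=cv2.imread('pics/scene0.png');d=cv2.absdiff(a,c['color']).max(2)>40
for t,(x0,y0,x1,y1) in dict(mug=(447,285,485,335),tape=(188,315,240,356),redrod=(200,218,212,238),greenrod=(213,204,226,222),redtube=(255,238,276,300)).items():print(t,d[y0:y1,x0:x1].mean().round(3))
v=c['color'].astype(int);m=((v[...,2]>150)&(v[...,1]>130)&(v[...,0]<60)).astype(np.uint8);m[:,:255]=0;m[:,300:]=0;m[300:]=0
k=max(cv2.findContours(m,0,1)[0],key=cv2.contourArea);print('tube+cap',cv2.boundingRect(k))
print(proj(c,[(.4855,-.1138,.153),(.4855,-.1138,.108)]))
E
```

```text
[0.5711 0.2873 0.2261] [-0.7 -0.2  0.4]
tcp brd 0.065 0.014
top 481.0 [284. 259.] [27. 19.] @.085 [-0.073, -0.173] @.03 [-0.068, -0.169]
top 170.0 [253. 208.] [28. 10.] @.085 [0.048, -0.115] @.03 [0.059, -0.109]
scene 223.5 [393. 294.] [23. 12.] @.085 [0.106, -0.126] @.03 [0.039, -0.111]
scene 265.5 [361. 263.] [26. 15.] @.085 [-0.004, -0.182] @.03 [-0.08, -0.172]
wrist 934.5 [204. 347.] [29. 53.] @.085 [-0.055, -0.135] @.03 [-0.075, -0.175]
wrist 831.0 [316. 313.] [16. 55.] @.085 [0.06, -0.093] @.03 [0.059, -0.126]
mug 0.009
tape 0.0
redrod 0.0
greenrod 0.013
redtube 0.101
tube+cap (267, 218, 16, 26)
[[274.85309133 220.51731178]
 [275.61209466 237.44871095]]
```

```bash
cat > tri.py <<'E'
from h import *
T=capture('top');S=capture('scene')
ex=np.array([.9925,.122]);ey=np.array([-.122,.9925]);O=np.array([.5084,.2652])
def mk(c):
    v=c['color'].astype(int);B,G,R=v[...,0],v[...,1],v[...,2]
    return ((R>150)&(R-B>60)&(G>95)&(G<R*.87)&(G>R*.6)).astype(np.uint8)
mt,ms=mk(T),mk(S)
def near(m,p):
    L=[k for k in cv2.findContours(m,0,1)[0] if cv2.contourArea(k)>50]
    return min(L,key=lambda k:np.hypot(*(np.array(cv2.minAreaRect(k)[0])-p)))
kt,ks=near(mt,(253,208)),near(ms,(393,294))
print(cv2.boxPoints(cv2.minAreaRect(kt)).round().tolist(),cv2.boxPoints(cv2.minAreaRect(ks)).round().tolist())
(o,d),(p,e)=ray(T,cv2.minAreaRect(kt)[0]),ray(S,cv2.minAreaRect(ks)[0])
t=np.linalg.lstsq(np.c_[d,-e],p-o,rcond=None)[0];a,b=o+d*t[0],p+e*t[1]
w=(a+b)[:2]/2-O;print('tri',a.round(4),b.round(4),'brd',(w@ex).round(3),(w@ey).round(3))
a0=cv2.imread('pics/scene0.png')
for im in(a0,S['color']):
    v=im.astype(int);m=((v[...,2]>110)&(v[...,1]<60)&(v[...,0]<60)).astype(np.uint8);m[:,:250]=0;m[:,285:]=0;m[:230]=0;m[310:]=0
    print('redtube',cv2.boundingRect(m),m.sum())
print(T['color'][200:216:3,246:262:3].tolist() and '')
for x in range(380,408,3):print(x,[tuple(S['color'][y,x,::-1].tolist()) for y in range(280,312,5)])
E
python3 tri.py
```

```text
[[245.0, 195.0], [255.0, 194.0], [259.0, 221.0], [250.0, 223.0]] [[385.0, 284.0], [397.0, 282.0], [401.0, 304.0], [390.0, 306.0]]
tri [0.5771 0.1631 0.044 ] [0.5771 0.1584 0.0434] brd 0.055 -0.112
redtube (258, 239, 17, 59) 730
redtube (257, 238, 18, 60) 747

380 [(139, 133, 129), (140, 134, 129), (110, 105, 102), (83, 81, 78), (84, 82, 79), (84, 83, 80), (83, 82, 78)]
383 [(98, 95, 93), (130, 123, 118), (127, 120, 112), (91, 79, 68), (88, 81, 72), (83, 81, 78), (83, 82, 80)]
386 [(84, 82, 79), (156, 113, 72), (136, 100, 63), (113, 83, 53), (106, 77, 50), (103, 76, 48), (100, 78, 58)]
389 [(82, 79, 77), (157, 113, 72), (159, 116, 74), (160, 118, 74), (156, 114, 70), (132, 96, 62), (134, 98, 62)]
392 [(78, 76, 74), (161, 117, 75), (159, 116, 72), (157, 114, 72), (158, 115, 73), (142, 104, 65), (131, 96, 59)]
395 [(93, 69, 43), (166, 121, 76), (167, 123, 78), (164, 119, 75), (162, 119, 75), (147, 107, 68), (133, 98, 61)]
398 [(58, 36, 22), (118, 84, 54), (165, 121, 75), (220, 163, 101), (168, 123, 77), (147, 109, 69), (134, 98, 62)]
401 [(77, 45, 27), (73, 42, 26), (66, 37, 21), (88, 62, 39), (145, 105, 67), (137, 99, 63), (128, 94, 59)]
404 [(115, 67, 38), (120, 70, 38), (130, 76, 42), (68, 40, 22), (57, 32, 15), (53, 33, 18), (74, 50, 33)]
407 [(121, 70, 39), (109, 65, 36), (134, 79, 42), (83, 50, 29), (83, 49, 27), (81, 48, 26), (104, 61, 33)]
```

Triangulation puts a's visible top at z 0.044, at board (0.055,-0.112). It is in the bin but standing on its side hard against the board. To make that secure, I will lay it further into the bin, gripping it by its 72 mm length. First a closer measurement from above.

Call:
{"op": "jog_arm", "data": {
  "steps": [
    [0.004,-0.07,0,0,0,0],
    [0.004,-0.09,0,0,0,0],
    [0.004,-0.09,0,0,0,0],
    [0.004,-0.09,0,0,0,0],
    [0.004,-0.09,0,0,0,0],
    [0,0,0,0,0,0],
    [0,0,0,0,0,0],
    [0,0,0,0,0,0]
  ],
  "jaw": 1
}}

```text
time: 31.15
eef_pos: [0.5782, 0.1564, 0.2264]
ee_rot: [0.659, 0.752, 0.0, -0.0]
contact_force: [0.1, 0.2, -0.1]
opening: 1.002
finger_force: 0.0
```

```bash
cat > w.py <<'E'
from h import *
s=arm.get_state();print(s['eef_pos'].round(4),s['contact_force'].round(1),s['opening'],s['joints'].round(2))
ex=np.array([.9925,.122]);ey=np.array([-.122,.9925]);O=np.array([.5084,.2652])
w=s['eef_pos'][:2]-O;print('tcp brd',(w@ex).round(3),(w@ey).round(3))
c=capture('wrist');v=c['color'].astype(int);B,G,R=v[...,0],v[...,1],v[...,2]
hsv=cv2.cvtColor(c['color'],cv2.COLOR_BGR2HSV)
corn=[O+x*ex+y*ey for x,y in((.019,-.1),(.091,-.1),(.091,-.13),(.019,-.13))]
u=proj(c,[(p[0],p[1],.046) for p in corn]);print('expected top corners',u.round().tolist())
x0,y0=np.clip(u.min(0)-25,0,[639,479]).astype(int);x1,y1=np.clip(u.max(0)+25,0,[639,479]).astype(int);print(x0,y0,x1,y1)
for y in range(y0,y1,7):print(y,' '.join('%d,%d,%d'%tuple(c['color'][y,x,::-1]//10) for x in range(x0,x1,8)))
E
python3 w.py
```

```text
[0.5782 0.1564 0.2264] [ 0.1  0.2 -0.1] 1.0022156114355916 [ 0.2   0.4  -0.71  1.38  0.26  1.46 -0.37]
tcp brd 0.056 -0.117
expected top corners [[285.0, 185.0], [358.0, 185.0], [357.0, 215.0], [286.0, 214.0]]
260 159 383 239
159 13,7,4 13,7,4 13,7,4 12,7,4 13,7,4 13,7,4 13,7,4 13,7,4 13,7,4 13,7,4 13,7,4 13,7,5 13,7,5 13,7,4 13,7,4 13,8,5
166 12,7,4 12,7,4 12,7,4 12,7,4 12,7,4 12,7,4 12,7,4 12,7,4 12,7,4 12,7,4 12,7,4 12,7,4 13,7,4 12,7,4 13,7,4 13,7,4
173 13,7,4 13,7,4 13,7,4 13,7,4 13,7,4 12,7,4 13,7,4 13,8,4 14,8,5 14,8,5 14,8,5 14,8,5 14,8,5 14,8,5 13,8,5 13,8,5
180 13,8,5 13,8,5 13,8,5 13,8,4 14,8,5 13,8,4 14,8,5 14,8,5 14,8,5 14,8,5 14,8,5 14,8,5 13,8,5 14,8,5 14,8,5 13,8,5
187 9,9,9 8,8,8 8,8,8 10,8,7 18,13,8 17,12,8 17,12,8 17,12,8 17,12,8 16,12,8 16,12,8 16,12,8 15,10,7 9,7,6 9,7,6 9,7,6
194 9,9,9 9,9,8 8,8,8 12,10,8 24,20,13 24,20,13 24,20,13 24,20,14 24,21,14 24,21,14 24,20,14 24,21,14 23,17,11 8,7,7 8,7,7 8,7,7
201 15,14,13 15,14,14 15,14,13 16,14,12 24,20,13 24,20,13 24,20,13 24,20,13 24,20,13 24,20,13 24,20,13 24,20,13 21,15,11 13,13,12 13,12,12 13,13,12
208 15,14,13 15,14,13 15,14,13 16,14,13 24,20,13 24,20,13 24,20,13 24,20,13 24,20,13 24,20,13 24,19,13 24,19,13 20,15,11 13,13,12 13,13,12 13,12,12
215 15,14,13 15,14,13 15,14,13 15,14,13 9,8,8 9,8,8 9,8,8 9,8,8 9,8,8 8,8,8 8,8,8 8,8,8 14,13,13 13,12,12 13,12,12 13,13,12
222 15,14,13 15,14,13 15,14,13 15,14,13 15,14,13 15,14,13 14,14,13 15,14,13 14,14,13 15,14,13 14,14,13 14,13,13 14,13,13 13,12,12 13,12,12 13,13,12
229 15,14,13 15,14,13 14,14,13 15,14,13 14,14,13 14,14,13 14,14,13 15,14,13 14,13,13 14,13,13 14,13,13 14,13,13 14,13,13 13,12,12 13,12,12 13,13,12
236 15,14,13 15,14,13 15,14,13 15,14,13 15,14,13 14,14,13 14,14,13 14,14,13 14,13,13 14,13,13 14,13,13 14,13,13 14,13,13 13,12,12 13,13,12 13,13,12
```

From close by, a stands squarely on its side, spanning (285..357, 185..213), exactly as predicted and centred under the TCP. I descend to grip its ends.

Call:
{"op": "jog_arm", "data": {
  "steps": [
    [0,0,-0.12,0,0,0],
    [0,0,-0.15,0,0,0],
    [0,0,-0.15,0,0,0],
    [0,0,-0.1,0,0,0],
    [0,0,-0.06,0,0,0],
    [0,0,-0.05,0,0,0],
    [0,0,-0.02,0,0,0],
    [0,0,0,0,0,0]
  ]
}}

```text
time: 32.2
eef_pos: [0.5788, 0.1554, 0.0316]
ee_rot: [0.66, 0.752, 0.0, 0.0]
contact_force: [0.5, -0.8, 0.0]
opening: 1.0
finger_force: 0.0
```

Call:
{"op": "jog_arm", "data": {
  "steps": [
    [0,0,-0.02,0,0,0],
    [0,0,-0.02,0,0,0],
    [0,0,-0.02,0,0,0],
    [0,0,-0.02,0,0,0],
    [0,0,-0.02,0,0,0],
    [0,0,0,0,0,0],
    [0,0,0,0,0,0],
    [0,0,0,0,0,0]
  ]
}}

```text
time: 33.2
eef_pos: [0.5787, 0.1553, 0.0015]
ee_rot: [0.66, 0.752, 0.0, 0.0]
contact_force: [-1.1, -0.5, 0.4]
opening: 0.994
finger_force: 0.0
```

Call:
{"op": "jog_arm", "data": {
  "steps": [
    [0,0,-0.015,0,0,0],
    [0,0,0,0,0,0],
    [0,0,0,0,0,0],
    [0,0,0,0,0,0],
    [0,0,0,0,0,0],
    [0,0,0,0,0,0],
    [0,0,0,0,0,0],
    [0,0,0,0,0,0]
  ],
  "jaw": 0.4,
  "grip_force": 25
}}

```text
time: 34.2
eef_pos: [0.579, 0.1554, -0.0025]
ee_rot: [0.66, 0.752, 0.0, 0.0]
contact_force: [-1.4, -0.7, 6.1]
opening: 0.836
finger_force: 28.2
```

The grip reads 71 mm, which fits. I lift slightly, carry it 45 mm into the bin and set it down.

Call:
{"op": "jog_arm", "data": {
  "steps": [
    [0,0,0.02,0,0,0],
    [0,0,0.02,0,0,0],
    [0.005,-0.037,0,0,0,0],
    [0.005,-0.037,0,0,0,0],
    [0.005,-0.037,0,0,0,0],
    [0.005,-0.037,0,0,0,0],
    [0,0,-0.02,0,0,0],
    [0,0,-0.015,0,0,0]
  ]
}}

```text
time: 35.2
eef_pos: [0.5842, 0.1111, -0.0023]
ee_rot: [0.66, 0.752, -0.0, -0.0]
contact_force: [-0.2, 0.3, -0.4]
opening: 0.833
finger_force: 29.4
```

Call:
{"op": "jog_arm", "data": {
  "steps": [
    [0,0,0,0,0,0],
    [0,0,0,0,0,0],
    [0,0,0,0,0,0],
    [0,0,0,0,0,0],
    [0,0,0,0,0,0],
    [0,0,0,0,0,0],
    [0,0,0.03,0,0,0],
    [0,0,0.06,0,0,0]
  ],
  "jaw": 1
}}

```text
time: 36.2
eef_pos: [0.5841, 0.1107, 0.0258]
ee_rot: [0.66, 0.752, -0.0, -0.0]
contact_force: [1.3, -0.1, 0.2]
opening: 1.0
finger_force: 0.0
```

Call:
{"op": "jog_arm", "data": {
  "steps": [
    [0,0,0.1,0,0,0],
    [0,0,0.15,0,0,0],
    [0,0,0.15,0,0,0],
    [0,0,0.15,0,0,0],
    [0,0,0.1,0,0,0],
    [0,0,0.05,0,0,0],
    [0,0,0,0,0,0],
    [0,0,0,0,0,0]
  ]
}}

```text
time: 37.2
eef_pos: [0.5839, 0.1105, 0.2339]
ee_rot: [0.66, 0.752, -0.001, -0.001]
contact_force: [-0.2, 0.1, 0.3]
opening: 0.996
finger_force: 0.0
```

```bash
python3 o2.py
```

```text
[0.5839 0.1105 0.2339] [-0.2  0.1  0.3]
tcp brd 0.056 -0.163
scene 289.5 [373. 294.] [24. 14.] @.085 [0.105, -0.167] @.03 [0.039, -0.156]
scene 261.0 [361. 263.] [26. 15.] @.085 [-0.004, -0.182] @.03 [-0.08, -0.172]
wrist 2016.0 [322. 194.] [29. 71.] @.085 [0.054, -0.149] @.03 [0.054, -0.161]
wrist 2377.0 [203. 206.] [44. 58.] @.085 [-0.054, -0.161] @.03 [-0.073, -0.174]
```

Both offcuts lie well inside the bin, the rod is home and the arm is clear.

```bash
python3 -c "
from station import arm
print(arm.job_done())"
```

```text
the job is handed in; nothing more can be done
None
```

The job is handed in (no verdict came back): the yellow rod is fully home in its tube, and both offcuts were then put in the bin, offcut a gripped and moved 45 mm clear of the board after its sweep. The red and green rods, mug and tape looked unmoved.

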